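# Open a tight jar in the jar holder and hold its lid over it

## Task

Open the six-sided glass jar of hazelnuts with one hand: stand it fully down in the fixed jar holder, whose walls keep it from turning, then unscrew its tight metal lid (anticlockwise from above) until the threads let go and lift the lid straight off. Finish while still holding the lid, level and in clear air about 2 or 3 cm above the open mouth, with the jar standing upright and fully down in the holder; do not tip the jar over or shift the other things.

Things in the scene. Friction and masses are not known exactly. Their poses are not given: they have to be found in the camera images.
- jar: Six-sided clear glass jar of hazelnuts, loose, 0.3 to 0.5 kg: the only jar that is not round. 64 mm over its flats (which face its +-y and every 60 deg), 74 mm over its corners (along its x and every 60 deg). Body 68 mm high, sloping shoulder to 78 mm, round neck. Origin: centre of its underside, z up. Can be carried by its closed lid or by a pair of facing flats. 99 mm high with the lid.
- lid: Round plain metal screw lid, 60 mm across, 18 mm high, ribbed side, closed on the jar at the start. Origin: centre of its lower edge, z up. Closed, it covers 81 to 99 mm above the jar's underside, its axes as the jar's. Keep fingertips above 79 mm: the jar's shoulder below is wider. A sprung seal makes it tight: up to about 0.8 N m to start it, less as it rises. It cannot be pulled off unturned.
- jar_mouth (a point): Centre of the jar's mouth at its rim, 94 mm above the jar's underside; axes as the jar's. Three ramped threads on the neck hold three lugs in the lid: turned anticlockwise (from above) on the jar, the lid rises 2.5 mm in 61 deg (1.06 rad), then is free and lifts straight off between 1.1 and 1.75 rad; turned further, the lugs meet the next threads.
- jar_holder: Grey plastic jar holder, fixed to the worktop, base plate 140 x 130 x 8 mm. Origin: centre of its pocket, at the worktop, z up. Six-sided pocket, 68 mm over its flats (2 mm free all round the jar): rubber-lined walls with flared tops, up to 54 mm above the worktop, on its +y, -y and two +x sides; only a 9 mm lip in front (-x).
- holder_seat (a point): Centre of the pocket's floor, 8 mm above the worktop, where the centre of the jar's underside belongs; axes as the holder's. The pocket's corners lie along x and every 60 deg, so the jar fits at six angles: its x axis a multiple of 60 deg from this one.
- garlic: Leave alone: a garlic bulb, 60 mm. Origin at the centre of its underside.
- tin_tomato: Leave alone: a round food tin, 75 mm across, 58 mm high. Origin at the centre of its underside.
- table_mug: Leave alone: a white mug, 82 mm across, 94 mm high. Origin at the centre of its underside.
- spice_1: Leave alone: a spice jar with a black cap, 41 mm across, 105 mm high. Origin at the centre of its underside.
- spice_2: Leave alone: a second such spice jar. Origin at the centre of its underside.
- jar_pasta: Leave alone: a round jar of pasta with a flat cap, 81 mm across, 163 mm high. Origin at the centre of its underside.
- canister_tea: Leave alone: a white pottery canister with a lid knob, 87 mm across, 120 mm high. Origin at the centre of its underside.
- teaspoon: Leave alone: a steel teaspoon lying flat, 138 mm. Origin at the centre of its underside.

How it is judged:
By the outcome, as a careful person would: the job done as asked, in the order asked, and still so for the second after the job is handed in, while the arm keeps its last pose, push and grip.
It also fails if it takes over 58 s, if anything falls off the work surface, if the arm or the gripper's body presses on something with over 40 N, if the wrist force passes 120 N, or if a joint passes its speed limit or range.

## Robot

A 6-joint arm with a two-finger parallel gripper is mounted at the origin on a cart in front of the work surface, level with it; the furniture and walls round the work are solid. World frame = base frame: x ahead of the robot, y to its left, z up, the work surface at z = 0. Lengths are in mm, angles in rad, forces in N, time in s.
With the tool pointing down it reaches from about 400 to 925 mm from the base axis. Payload 12.5 kg.
Tool frame: the origin (TCP) lies at the very end of the fingers, on their centre line; the grasp point (between the pads) lies 19 mm behind it; z points along the fingers, y is the line along which they close (so a half turn about z gives the same grasp; the last joint's range is limited). The gripper opens to 95 mm and grips with 3 to 60 N. Pads are 20 mm wide; open, the fingers measure 119 mm over their backs; the gripper's body (75 mm by 180 mm) begins 59 mm behind the grasp point.
Start: joints at [1.127, 0.491, 1.559, -0, 1.092, -0.106], TCP at [207.117, 589.703, 214.661] pointing down, gripper open.
Joint ranges: [-3.1, 3.1], [-0.84, 2.19], [0.05, 2.79], [-1.13, 4.28], [0.06, 2.93], [-2.69, 2.69]. Speed limits (rad/s): [2.22, 2.22, 2.79, 3.14, 3.14, 3.14].

## Interface

Orientations are given as [roll, pitch, yaw] about the fixed x, y, z axes, in that order (R = Rz(yaw) Ry(pitch) Rx(roll)).
In Python, from cell import env gives the robot as it stands.
- The arm moves only by the shell command python3 steer.py, which reads ROWS from standard input. ROWS is a JSON list of rows, 1 to 5 of them, each written [[dx, dy, dz], turn, opening]: dx, dy, dz in units of 25 mm, then a turn about the tool's z in rad, then the opening from 0.0 (shut) to 1.0 (fully open); each row is the pose to reach, as a shift and turn from the pose commanded when the command began, along the tool's axes at that moment; what a row does not reach only later rows make up. A row lasts 1/12 s, in which the tool goes at most 41.7 mm and 0.125 rad, less where a joint would pass 70% of its speed; a pose out of reach is approached as far as the arm can. The fingers move at their own pace and stop on an object; the grip force is fixed at half the most. Time passes only in rows, so rows that do not move let the fingers close. It prints the time, the measured TCP pose, the force, the opening and the grip force at its end. Input that does not fit is refused with a message, and nothing moves.
- env.state(): the state, without advancing time (a new reading comes with each control period).
- env.read_camera(name): name is "side" or "top"; returns (picture, depth): 480x640x3 uint8, red, green, blue; 480x640 float32, mm along the optical axis (not along the pixel's ray), 0 where there is no reading.
- env.camera_info(name): a dict with "vertical_fov" (degrees; the focal length in pixels is half the picture's height over the tangent of half this angle, whatever the lens; pixels are square), "cx", "cy" (the principal point, pixels), "origin" and "attitude" of the camera in the world. Camera axes: x right, y down, z forward; pixel columns grow to the right and rows downward; lengths in mm; the calibration is good to about 2 mm. A picture is of the moment at which its call begins. camera_info takes no time and is no camera call.
- env.job_done(): hands the job in; it is judged then, once.
The state is a dict: "t": time; "joints": joint angles; "qvel": joint speeds; "tau": joint torques, N m; "eef_pos": TCP position; "tcp_rot": TCP orientation; "ft_force": force on the tool from outside, world axes, zero at the start; "moment": the same for the moment, N m; "opening": opening from 0.0 (shut) to 1.0 (fully open); "grip_force": force on a finger pad.
Only numpy, scipy, OpenCV 4.12 (cv2) and the standard library are available. Lean on these libraries where they do the work, as an engineer would, in place of code of your own. Each camera call takes 0.05 s, during which the arm holds its last target. There are 200 camera calls.

## Working session

There is one attempt and no reset: what is moved stays moved. The work goes in short steps, Python scripts to look and compute and a shell command to move; the robot and the scene stay as the last step left them, time stands still between calls to the robot, and variables do not carry over. Pictures are saved under pics/ and viewed, at most 10 in all, crops included, and the job is handed in when it is done.

```bash
ls; mkdir -p pics; cat > h.py <<'E'
import numpy as np, cv2
from cell import env
from scipy.spatial.transform import Rotation as R
def cam(n):
    p,d=env.read_camera(n); i=env.camera_info(n); return p,d,i
def att(i):
    a=np.array(i["attitude"],float)
    return a if a.shape==(3,3) else R.from_euler('xyz',a).as_matrix()
def pts(d,i):
    f=240/np.tan(np.radians(i["vertical_fov"])/2)
    v,u=np.mgrid[0:480,0:640]
    P=np.stack([(u-i["cx"])/f*d,(v-i["cy"])/f*d,d],-1)
    return P@att(i).T+np.array(i["origin"])
E
python3 - <<'E'
from h import *
for n in ("top","side"):
    p,d,i=cam(n); print(n,i); cv2.imwrite(f"pics/{n}0.png",p[...,::-1]); np.savez(f"{n}0.npz",p=p,P=pts(d,i),d=d)
print(env.state())
E
```

```text
cell.py
pics
steer.py
top {'vertical_fov': 55.403809645346, 'cx': 324.7372770432134, 'cy': 234.71023967038232, 'origin': array([ 353.9779027 ,   55.15357261, 1044.34772583]), 'attitude': array([-2.95744716,  0.02116848, -1.54797749])}
side {'vertical_fov': 48.34720853614492, 'cx': 326.40505883433735, 'cy': 241.1105220298332, 'origin': array([ 279.71600865, -744.59956838,  848.15096455]), 'attitude': array([-2.29574627, -0.01826817, -0.31549952])}
{'t': 0.1, 'joints': array([ 1.12742695e+00,  4.91454631e-01,  1.55939003e+00,  2.54811477e-06,
        1.09169850e+00, -1.05590956e-01]), 'qvel': array([ 0.00037413, -0.00042673, -0.00264896,  0.00012771,  0.00015071,
       -0.00056217]), 'tau': array([ 2.26293378e-03, -6.13624907e+01, -2.58604968e+01,  6.93524326e-02,
        4.69810353e-02, -3.83237250e-05]), 'eef_pos': array([206.99944814, 589.49678916, 214.14740169]), 'tcp_rot': array([-3.14064768e+00, -1.02426059e-04,  2.80381300e+00]), 'ft_force': array([-0.15511289,  0.88625969, -1.04208141]), 'moment': array([-0.05467959, -0.0194496 ,  0.00459428]), 'grip_force': 0.0, 'opening': 0.9970475014690265}
```
View pics/top0.png

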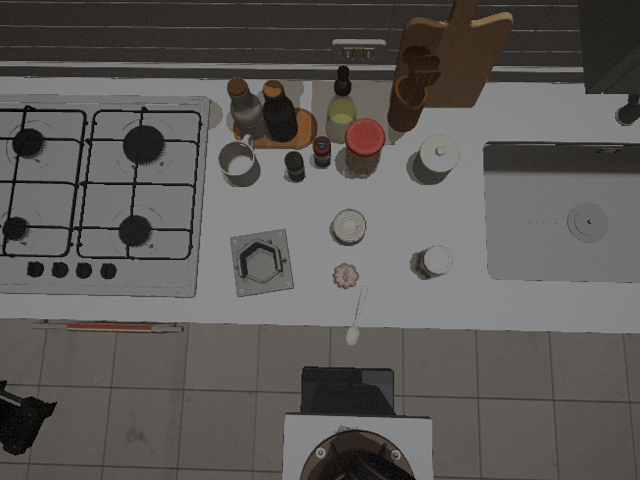

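View pics/side0.png

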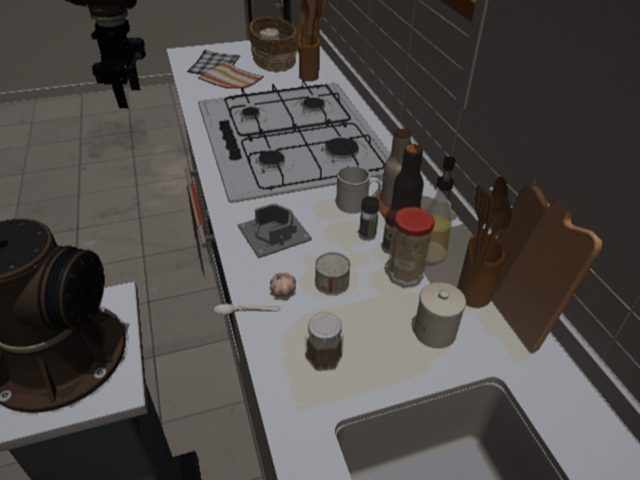

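Top view: the hazelnut jar's lid is at about (437,261), the holder at (262,263), the tin at (349,227) and the garlic at (346,276). Side view: the jar is at (325,340) and the holder at (275,228). Next: enlarged crops.

```bash
python3 - <<'E'
from h import *
t=cv2.imread("pics/top0.png"); s=cv2.imread("pics/side0.png")
c=lambda im,u,v,w,k:cv2.resize(im[v:v+w,u:u+w],None,fx=k,fy=k,interpolation=cv2.INTER_CUBIC)
a=np.hstack([c(t,395,225,66,6),c(t,225,225,80,5)[:396]])
cv2.imwrite("pics/crop0.png",cv2.convertScaleAbs(a,alpha=1.3))
b=np.hstack([c(s,285,300,80,5),c(s,235,190,80,5)])
cv2.imwrite("pics/crop1.png",cv2.convertScaleAbs(b,alpha=1.5))
for n in ("top","side"):
    z=np.load(n+"0.npz");P=z["P"]; x,y,h=P[...,0],P[...,1],P[...,2]; ok=z["d"]>0
    bare=ok&(x>380)&(x<600)&(y>-190)&(y<350)&(abs(h)<12)
    print(n,"table z",np.median(h[bare]))
    u0={'top':(437,261),'side':(325,325)}[n]
    c0=P[u0[1],u0[0]]; print(c0)
    m=ok&(np.hypot(x-c0[0],y-c0[1])<60)&(h>92)&(h<108); print("lid",m.sum(),P[m].mean(0),P[m].min(0),P[m].max(0))
    pp=np.float32(P[m][:,:2]*10); print(cv2.minEnclosingCircle(pp))
    c1=P[(263,262)[0],262] if n=='top' else P[228,275]; print("holder",c1)
    m=ok&(np.hypot(x-c1[0],y-c1[1])<90)&(h>47)&(h<60); print(m.sum(),P[m].mean(0))
    m=ok&(np.hypot(x-c1[0],y-c1[1])<120)&(h>4.5)&(h<60); r=cv2.minAreaRect(np.float32(P[m][:,:2])); print(r)
E
```

```text
top table z 0.05860981473915672
[ 478.71710628 -154.77616753   98.19555999]
lid 662 [ 482.63332852 -155.47434999   98.01176629] [ 453.69967545 -186.39376295   92.0340477 ] [ 513.03146249 -126.45024216  103.52561693]
((4830.22216796875, -1561.066162109375), 302.97991943359375)
holder [477.91551958 223.39095439   8.60801179]
485 [492.95866155 228.6703036   52.41923097]
((467.0802307128906, 221.41554260253906), (204.121337890625, 193.24087524414062), 8.700286865234375)
side table z 0.4529385835322728
[ 482.43151767 -159.54425009   98.47211035]
lid 738 [ 481.03103309 -161.50916209   98.31847044] [ 452.32413336 -189.42261409   92.10296536] [ 511.19863323 -130.34598116  102.81503513]
((4819.916015625, -1593.0157470703125), 307.9285888671875)
holder [472.66265058 180.34055547  54.38804642]
353 [489.07636054 223.36817324  52.24576488]
((462.077392578125, 188.36996459960938), (189.42420959472656, 197.86361694335938), 89.34527587890625)
```

View pics/crop0.png

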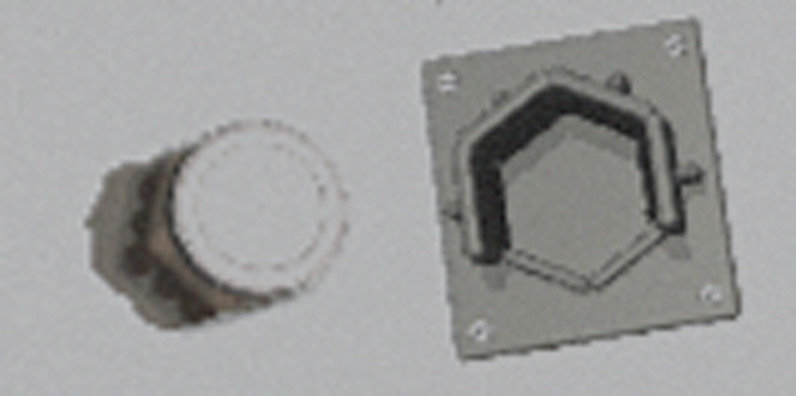

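View pics/crop1.png

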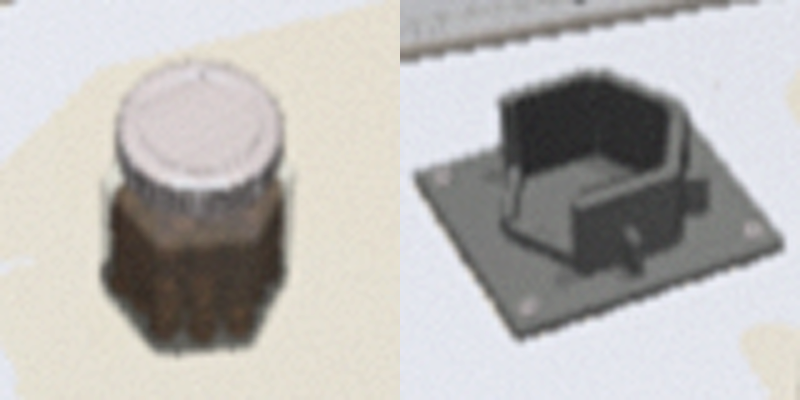

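Crop 0 (top): the lid is round, centred near (258,210). The plate corners are at (422,62), (697,18), (740,318) and (460,360). Crop 1 (side): the jar's lower front edge runs from (157,350) to (255,350). The plate corners are at (415,175), (520,340) and (783,245). The next script turns these into poses.

```bash
cat >> h.py <<'E'
def ray(i,uv,z):
    f=240/np.tan(np.radians(i["vertical_fov"])/2)
    uv=np.atleast_2d(uv).astype(float)
    D=np.c_[(uv[:,0]-i["cx"])/f,(uv[:,1]-i["cy"])/f,np.ones(len(uv))]@att(i).T
    o=np.array(i["origin"]); return (o+D*((z-o[2])/D[:,2])[:,None])[:,:2]
def uncrop(px,u,v,k,x0=0): return (np.array(px,float)-[x0,0]+.5)/k-.5+[u,v]
E
python3 - <<'E'
from h import *
T=env.camera_info("top");S=env.camera_info("side")
A=ray(T,uncrop([(422,62),(697,18),(740,318),(460,360)],225,225,5,396),8)
print("plate top",A,A.mean(0))
B=ray(S,uncrop([(415,175),(520,340),(783,245)],235,190,5,400),8)
print("plate side",B,(B[0]+B[2])/2)
for q in(A,B):
    print([np.degrees(np.arctan2(*(q[(k+1)%len(q)]-q[k])[::-1])).round(1) for k in range(len(q))],[np.linalg.norm(q[(k+1)%len(q)]-q[k]).round(1) for k in range(len(q))])
# pocket floor hexagon corners, top view (z=8)/lip inner
print("front lip corner",ray(T,uncrop([(588,290)],225,225,5,396),17), "wall-top outer apex",ray(T,uncrop([(555,70)],225,225,5,396),54))
print("jar edge",e:=ray(S,uncrop([(157,350),(255,350)],285,300,5),0),np.linalg.norm(e[1]-e[0]),np.degrees(np.arctan2(*(e[1]-e[0])[::-1])),e.mean(0))
print("lid top",ray(T,uncrop([(262,208)],395,225,6),99),ray(S,uncrop([(200,123)],285,300,5),99))
E
```

```text
plate top [[536.95608241 301.15783253]
 [560.08993237 174.39442451]
 [422.18008834 149.53913347]
 [400.58957706 275.56157361]] [479.95392004 225.16324103]
plate side [[399.7649441  273.32754404]
 [422.87634269 143.41135891]
 [556.78290883 171.46755768]] [478.27392646 222.39755086]
[np.float64(-79.7), np.float64(-169.8), np.float64(99.7), np.float64(10.6)] [np.float64(128.9), np.float64(140.1), np.float64(127.9), np.float64(138.7)]
[np.float64(-79.9), np.float64(11.8), np.float64(147.0)] [np.float64(132.0), np.float64(136.8), np.float64(187.2)]
front lip corner [[432.65631002 217.64273234]] wall-top outer apex [[526.3679567  231.02072066]]
jar edge [[ 459.72915979 -179.93664498]
 [ 494.94706166 -190.93635816]] 36.89572200560012 -17.34530745435978 [ 477.33811073 -185.43650157]
lid top [[ 482.31521194 -157.25476415]] [[ 482.1699988  -157.99063195]]
```

```bash
cat > ov.py <<'E'
from h import *
def proj(i,X):
    f=240/np.tan(np.radians(i["vertical_fov"])/2)
    c=(np.atleast_2d(X)-np.array(i["origin"]))@att(i); return c[:,:2]/c[:,2:]*f+[i["cx"],i["cy"]]
def hexa(c,yaw,r,z):
    a=np.radians(yaw+60*np.arange(6)); return np.c_[c[0]+r*np.cos(a),c[1]+r*np.sin(a),np.full(6,z)]
def draw(im,i,X,u,v,k,col):
    q=((proj(i,X)-[u,v]+.5)*k-.5); cv2.polylines(im,[np.int32(np.round(q))],True,col,1,cv2.LINE_AA)
def crop(im,u,v,w,h,k): return cv2.convertScaleAbs(cv2.resize(im[v:v+h,u:u+w],None,fx=k,fy=k,interpolation=cv2.INTER_CUBIC),alpha=1.4)
E
python3 - <<'E'
from ov import *
t=cv2.imread("pics/top0.png"); s=cv2.imread("pics/side0.png"); out=[]
for n,im,(u,v),(u2,v2) in (("top",t,(395,225),(225,222)),("side",s,(290,300),(235,190))):
    i=env.camera_info(n); a=crop(im,u,v,80,60,5); b=crop(im,u2,v2,80,60,5)
    J=(482.2,-157.6)
    draw(a,i,hexa(J,-17.3,37,0),u,v,5,(0,255,0)); draw(a,i,hexa(J,-17.3,37,68),u,v,5,(0,0,255))
    H=(479.2,223.8)
    draw(b,i,hexa(H,10.3,39.3,8),u2,v2,5,(0,255,0)); draw(b,i,hexa(H,10.3,39.3,54),u2,v2,5,(0,0,255))
    out.append(np.hstack([a,b]))
cv2.imwrite("pics/ov0.png",np.vstack(out))
z=np.load("top0.npz");P=z["P"];
c,s_=np.cos(np.radians(10.3)),np.sin(np.radians(10.3))
for n in("top","side"):
    P=np.load(n+"0.npz")["P"]; d=P-[*H,0]; L=np.stack([d[...,0]*c+d[...,1]*s_,-d[...,0]*s_+d[...,1]*c,P[...,2]],-1)
    m=(abs(L[...,0])<70)&(abs(L[...,1])<65)&(L[...,2]>46)&(L[...,2]<58); q=L[m]; print(n,np.percentile(q,[2,50,98],axis=0).round(1))
    q=q[abs(q[:,0])<15]; print(np.median(q[q[:,1]>0],0),np.median(q[q[:,1]<0],0))
E
```

```text
top [[-25.  -44.3  47. ]
 [ 19.3   4.9  52.5]
 [ 46.1  47.8  56.6]]
[ 0.36301073 42.29867313 52.35919109] [ -0.23340925 -39.20787445  52.38821454]
side [[-28.1 -48.3  46.4]
 [ 13.6   5.4  52.5]
 [ 43.5  45.7  56.7]]
[-0.27414856 38.36542392 51.44686898] [ -0.17448362 -44.16436072  52.90116699]
```

View pics/ov0.png

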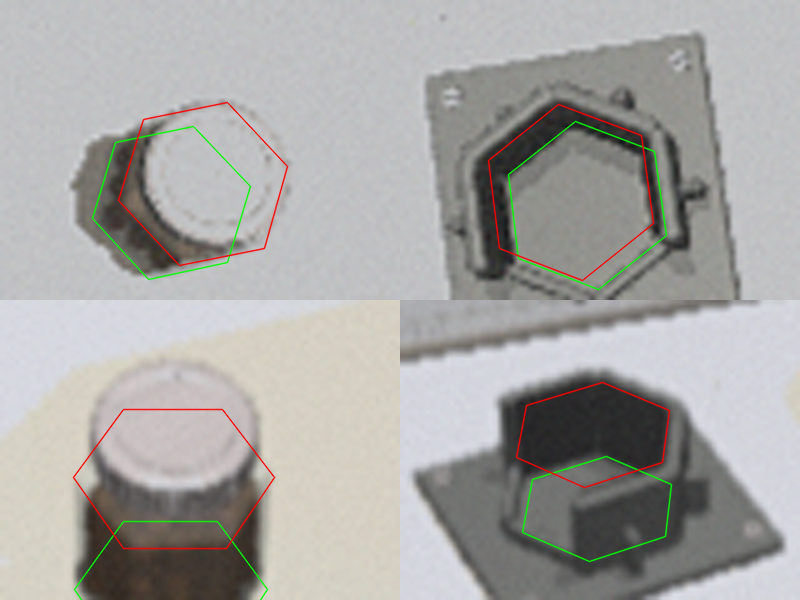

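Overlays: the holder's hexagon fits to within about 2 mm, shifted slightly towards the holder's +x/+y in the top view. The jar's lower part is cut off, so I'll check its angle closer.

```bash
python3 - <<'E'
from ov import *
s=cv2.imread("pics/side0.png"); i=env.camera_info("side"); out=[]
u,v=300,326
for k in (0,1):
    a=crop(s,u,v,52,52,7.5)
    if k: draw(a,i,hexa((482.2,-157.6),-17.3,37,0),u,v,7.5,(0,255,0)); draw(a,i,hexa((482.2,-157.6),-17.3,37,68),u,v,7.5,(0,0,255))
    out.append(a)
cv2.imwrite("pics/ov1.png",np.hstack(out))
E
```

```text
(no output)
```

View pics/ov1.png

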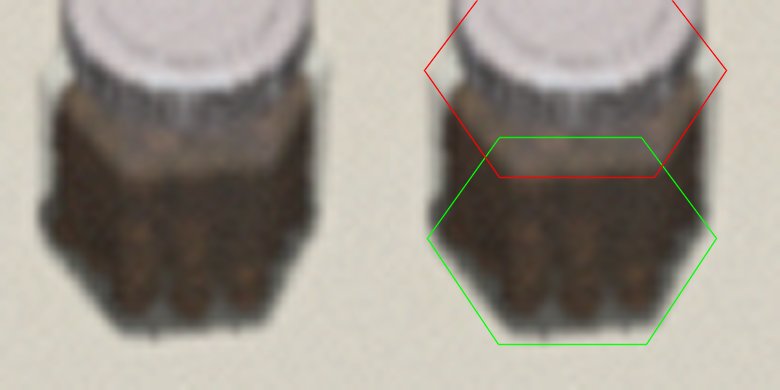

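Lower jar corners in the left half: (40,222), (121,335), (270,328) and (319,208). The jar is turned slightly from my first estimate, so I'll fit the hexagon to these.

```bash
python3 - <<'E'
from ov import *
from scipy.optimize import least_squares
i=env.camera_info("side")
q=ray(i,uncrop([(40,222),(121,335),(270,328),(319,208)],300,326,7.5),0); print(q)
for r in (37,None):
    def f(p):
        h=hexa(p[:2],p[2],p[3] if r is None else r,0)[:,:2]
        return np.linalg.norm(q[:,None]-h[None],axis=2).min(1)
    s=least_squares(f,[482,-157,-15,35.]); print(s.x,s.fun)
st=env.state(); print(st["eef_pos"],st["tcp_rot"])
E
```

```text
[[ 449.09713723 -142.06097616]
 [ 458.77263726 -181.11693848]
 [ 495.10334282 -190.28291711]
 [ 519.03839661 -159.25199758]]
[ 484.18201676 -152.58490167  -13.27593873   35.        ] [2.22881582 1.59443764 2.2795909  2.16358576]
[ 484.22675783 -152.39588623  -13.27590262   37.44848968] [2.1790664  1.47238213 2.02503878 2.39097232]
[206.99944814 589.49678916 214.14740169] [-3.14064768e+00 -1.02426059e-04  2.80381300e+00]
```

Careful with the scale: shifts go in units of 25 mm. That gives: -122 mm is -4.88, -113 mm is -4.52.

```bash
cat > to.py <<'E'
import sys; from h import *
# shift in tool axes from measured pose to a world target x y z [yaw]
a=[float(v) for v in sys.argv[1:]]; s=env.state(); Rm=R.from_euler('xyz',s["tcp_rot"]).as_matrix()
print("shift",(Rm.T@(np.array(a[:3])-s["eef_pos"])).round(1),"turn",None if len(a)<4 else round(float((s["tcp_rot"][2]-a[3]+np.pi)%(2*np.pi)-np.pi),3),"j6",s["joints"][5].round(2),"t",s["t"])
E
echo '[[[-1.2, -1.12, 0], 0, 1], [[-2.44, -2.24, 0], 0, 1], [[-3.64, -3.36, 0], 0, 1], [[-4.88, -4.52, 0], 0, 1], [[-4.88, -4.52, 0], 0, 1]]' | python3 steer.py
echo '[[[-1.2, -1.12, 0], 0, 1], [[-2.44, -2.24, 0], 0, 1], [[-3.64, -3.36, 0], 0, 1], [[-4.88, -4.52, 0], 0, 1], [[-4.88, -4.52, 0], 0, 1]]' | python3 steer.py
python3 to.py 440 150 214 0.95
```

```text
t: 0.52
eef_pos: [286.6, 437.9, 214.5]
tcp_rot: [-3.14, 0.0, 2.801]
ft_force: [0.8, 1.2, 1.0]
opening: 1.0
grip_force: 0.0
t: 0.93
eef_pos: [364.7, 291.1, 214.6]
tcp_rot: [-3.141, 0.0, 2.799]
ft_force: [-0.2, 0.7, -0.1]
opening: 1.002
grip_force: 0.0
shift [-118.3 -107.7    0.7] turn 1.849 j6 -0.7 t 0.9333
```

```bash

echo '[[[-1.2, -1.12, 0], 0, 1], [[-2.44, -2.24, 0], 0, 1], [[-3.64, -3.36, 0], 0, 1], [[-4.8, -4.4, 0], 0, 1]]' | python3 steer.py
echo '[[[-0.72, -1.4, 0], 0, 1], [[-1.44, -2.76, 0], 0, 1], [[-2.12, -4.16, 0], 0, 1], [[-2.84, -5.52, 0], 0, 1]]' | python3 steer.py >/dev/null
echo '[[[-0.72, -1.4, 0], 0, 1], [[-1.44, -2.76, 0], 0, 1], [[-2.12, -4.16, 0], 0, 1], [[-2.84, -5.52, 0], 0, 1]]' | python3 steer.py
echo '[[[0, 0, 0], 0.125, 1], [[0, 0, 0], 0.25, 1], [[0, 0, 0], 0.375, 1], [[0, 0, 0], 0.5, 1], [[0, 0, 0], 0.625, 1]]' | python3 steer.py >/dev/null
echo '[[[0, 0, 0], 0.125, 1], [[0, 0, 0], 0.25, 1], [[0, 0, 0], 0.375, 1], [[0, 0, 0], 0.5, 1], [[0, 0, 0], 0.625, 1]]' | python3 steer.py >/dev/null
echo '[[[0, 0, 0], 0.125, 1], [[0, 0, 0], 0.25, 1], [[0, 0, 0], 0.375, 1], [[0, 0, 0], 0.5, 1], [[0, 0, 0], 0.6, 1]]' | python3 steer.py
python3 to.py 482 -157 81.5 0.95
```

```text
t: 1.27
eef_pos: [439.7, 150.6, 214.6]
tcp_rot: [3.141, -0.0, 2.804]
ft_force: [0.6, 0.4, -0.7]
opening: 1.002
grip_force: 0.0
t: 1.93
eef_pos: [481.7, -157.1, 214.5]
tcp_rot: [3.141, -0.0, 2.804]
ft_force: [0.8, -0.3, 0.5]
opening: 0.999
grip_force: 0.0
t: 3.18
eef_pos: [481.9, -155.0, 214.4]
tcp_rot: [-3.141, -0.0, 0.947]
ft_force: [0.2, 0.3, -0.2]
opening: 1.003
grip_force: 0.0
shift [ -1.6   1.3 132.9] turn -0.003 j6 0.18 t 3.1833
```

```bash

echo '[[[-0.04, 0.04, 1.4], 0, 1], [[-0.04, 0.04, 2.8], 0, 1], [[-0.04, 0.04, 4.2], 0, 1], [[-0.04, 0.04, 5], 0, 1], [[-0.04, 0.04, 5.28], 0, 1]]' | python3 steer.py
python3 to.py 482 -157 82
echo '[[[0, 0, 0], 0, 0], [[0, 0, 0], 0, 0], [[0, 0, 0], 0, 0], [[0, 0, 0], 0, 0], [[0, 0, 0], 0, 0]]' | python3 steer.py
echo '[[[0, 0, 0], 0, 0], [[0, 0, 0], 0, 0], [[0, 0, 0], 0, 0], [[0, 0, 0], 0, 0], [[0, 0, 0], 0, 0]]' | python3 steer.py
python3 to.py 482 -157 82
```

```text
t: 3.6
eef_pos: [480.9, -155.9, 79.6]
tcp_rot: [-3.137, 0.001, 0.954]
ft_force: [0.1, -0.4, 0.0]
opening: 1.001
grip_force: 0.0
shift [-0.2  1.5 -2.4] turn None j6 0.17 t 3.6
t: 4.02
eef_pos: [482.4, -157.0, 83.7]
tcp_rot: [3.14, -0.0, 0.954]
ft_force: [-0.5, -0.2, 0.1]
opening: 0.708
grip_force: 0.0
t: 4.43
eef_pos: [482.6, -157.2, 83.2]
tcp_rot: [3.14, -0.0, 0.954]
ft_force: [1.2, -1.7, 7.1]
opening: 0.624
grip_force: 30.0
shift [-0.2 -0.7  1.2] turn None j6 0.17 t 4.4333
```

```bash

echo '[[[0, 0, -0.04], 0, 0], [[0, 0, -0.12], 0, 0], [[0, 0, -0.24], 0, 0], [[0, 0, -0.4], 0, 0], [[0, 0, -0.6], 0, 0]]' | python3 steer.py
echo '[[[0, 0, -1.2], 0, 0], [[0, 0, -2.6], 0, 0], [[0, 0, -4], 0, 0], [[0, 0, -4.6], 0, 0], [[0, 0, -4.6], 0, 0]]' | python3 steer.py
echo '[[[0, 0, 0], 0, 0], [[0, 0, 0], 0, 0], [[0, 0, 0], 0, 0]]' | python3 steer.py
python3 - <<'E'
from ov import *
out=[]
for n in("side","top"):
    p,d,i=cam(n); cv2.imwrite(f"pics/{n}1.png",p[...,::-1]); np.savez(f"{n}1.npz",P=pts(d,i),d=d)
    st=env.state(); q=proj(i,st["eef_pos"])[0].astype(int); print(n,q)
    u,v=max(q[0]-40,0),max(q[1]-20,0); print(u,v); out.append(crop(p[...,::-1],u,v,80,110,5))
cv2.imwrite("pics/lift.png",np.hstack(out)); print(st["eef_pos"],st["tcp_rot"],st["ft_force"],st["moment"])
E
```

```text
t: 4.85
eef_pos: [481.6, -156.6, 97.7]
tcp_rot: [-3.141, 0.0, 0.954]
ft_force: [-0.8, -0.7, -3.7]
opening: 0.628
grip_force: 30.0
t: 5.27
eef_pos: [483.0, -157.2, 216.3]
tcp_rot: [3.135, -0.001, 0.954]
ft_force: [0.3, -0.0, -3.2]
opening: 0.631
grip_force: 30.0
t: 5.52
eef_pos: [481.3, -156.5, 211.1]
tcp_rot: [-3.139, 0.0, 0.954]
ft_force: [0.0, -0.8, -3.0]
opening: 0.625
grip_force: 30.0
side [324 280]
284 260
top [451 251]
411 231
[ 481.52922006 -156.65002393  211.34273041] [-3.13918877e+00  3.40211157e-04  9.53733058e-01] [-0.83098284 -0.47818542 -3.78957539] [-0.09679778  0.10751634 -0.02836273]
```

View pics/lift.png

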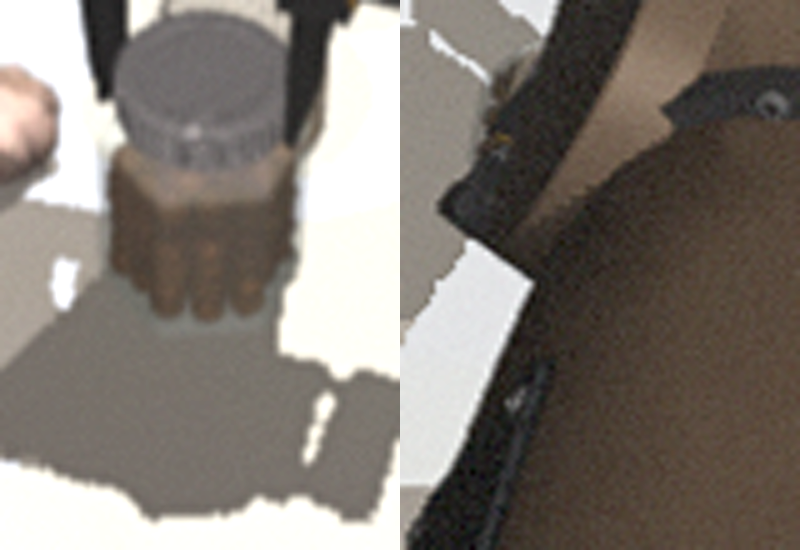

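The jar hangs upright from the lid and its base edge still matches about -14°. Next: carry it to above the holder and turn it +24° to line up with the pocket.

```bash

echo '[[[0.48, -0.36, 0], 0, 0], [[1.2, -0.88, 0], 0, 0], [[2.04, -1.48, 0], 0, 0], [[3, -2.16, 0], 0, 0], [[4, -2.88, 0], 0, 0]]' | python3 steer.py >/dev/null
echo '[[[1, -0.72, 0], 0, 0], [[2, -1.44, 0], 0, 0], [[3, -2.16, 0], 0, 0], [[4, -2.88, 0], 0, 0], [[5, -3.6, 0], 0, 0]]' | python3 steer.py >/dev/null
echo '[[[0.96, -0.68, 0], 0, 0], [[1.8, -1.28, 0], 0, 0], [[2.52, -1.8, 0], 0, 0], [[3.08, -2.2, 0], 0, 0], [[3.4, -2.4, 0], 0, 0]]' | python3 steer.py
echo '[[[0, 0, 0], -0.08, 0], [[0, 0, 0], -0.17, 0], [[0, 0, 0], -0.26, 0], [[0, 0, 0], -0.34, 0], [[0, 0, 0], -0.419, 0]]' | python3 steer.py
echo '[[[0, 0, 0], 0, 0], [[0, 0, 0], 0, 0], [[0, 0, 0], 0, 0]]' | python3 steer.py
python3 to.py 479.5 224.3 91 1.373
```

```text
t: 6.87
eef_pos: [479.8, 226.2, 211.8]
tcp_rot: [-3.141, 0.001, 0.955]
ft_force: [-0.3, -0.7, -3.8]
opening: 0.628
grip_force: 30.0
t: 7.28
eef_pos: [480.2, 224.0, 212.0]
tcp_rot: [-3.141, 0.001, 1.377]
ft_force: [-0.6, -0.1, -3.3]
opening: 0.624
grip_force: 30.0
t: 7.53
eef_pos: [480.3, 224.2, 212.4]
tcp_rot: [-3.141, 0.0, 1.37]
ft_force: [0.2, 0.9, -4.1]
opening: 0.626
grip_force: 30.0
shift [-1.000e-01 -7.000e-01  1.214e+02] turn -0.003 j6 0.51 t 7.5333
```

```bash

echo '[[[0, -0.028, 0.48], 0, 0], [[0, -0.028, 1.2], 0, 0], [[0, -0.028, 1.84], 0, 0], [[0, -0.028, 2.32], 0, 0], [[0, -0.028, 2.52], 0, 0]]' | python3 steer.py
echo '[[[0, 0, 0], 0, 0], [[0, 0, 0], 0, 0], [[0, 0, 0], 0, 0]]' | python3 steer.py >/dev/null
python3 - <<'E'
from ov import *
out=[]; st=env.state(); e=st["eef_pos"]; print(e,st["tcp_rot"])
p,d,i=cam("side"); cv2.imwrite("pics/side2.png",p[...,::-1])
u,v=225,155
for k in(0,1):
    a=crop(p[...,::-1],u,v,80,110,5)
    if k:
        draw(a,i,hexa(e,10.3,37,e[2]-83),u,v,5,(0,255,0)); draw(a,i,hexa(e,10.3,37,e[2]-15),u,v,5,(0,255,0))
        draw(a,i,hexa((479.5,224.3),10.3,39.3,54),u,v,5,(0,0,255)); draw(a,i,hexa((479.5,224.3),10.3,39.3,8),u,v,5,(255,0,0))
    out.append(a)
cv2.imwrite("pics/over.png",np.hstack(out))
E
```

```text
t: 7.95
eef_pos: [479.0, 224.3, 148.1]
tcp_rot: [-3.14, 0.001, 1.371]
ft_force: [-0.0, -0.7, -4.3]
opening: 0.627
grip_force: 30.0
[479.93074234 224.7446002  150.38960469] [ 3.14054681e+00 -6.51841638e-04  1.37231330e+00]
```

View pics/over.png

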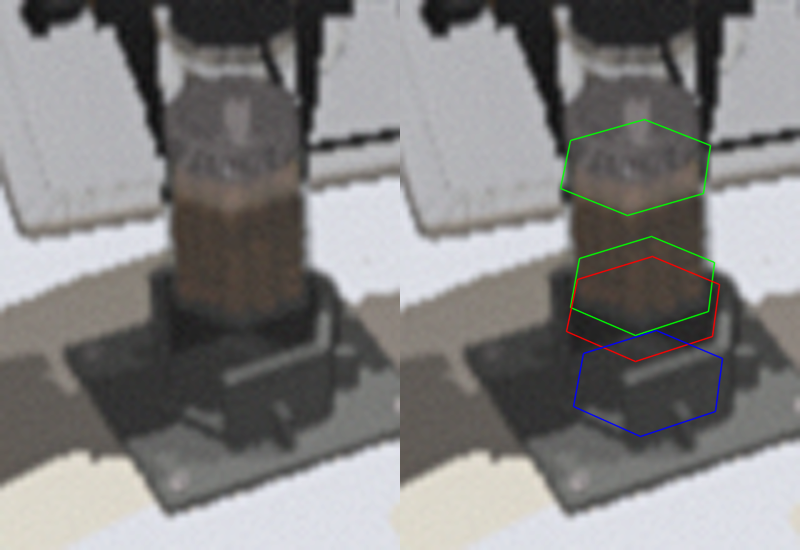

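The jar hangs upright and lined up above the pocket; jar and holder are offset the same way from the overlay. Next: lower it gently, watching the force.

```bash

echo '[[[0, 0, 0.2], 0, 0], [[0, 0, 0.4], 0, 0], [[0, 0, 0.6], 0, 0], [[0, 0, 0.72], 0, 0], [[0, 0, 0.8], 0, 0]]' | python3 steer.py
echo '[[[0, 0, 0.12], 0, 0], [[0, 0, 0.24], 0, 0], [[0, 0, 0.36], 0, 0], [[0, 0, 0.48], 0, 0], [[0, 0, 0.56], 0, 0]]' | python3 steer.py
python3 to.py 479.5 224.3 91 1.373
```

```text
t: 8.67
eef_pos: [479.0, 224.9, 129.5]
tcp_rot: [-3.14, -0.0, 1.372]
ft_force: [-5.9, 3.9, 13.1]
opening: 0.626
grip_force: 30.0
t: 9.08
eef_pos: [479.2, 224.6, 115.0]
tcp_rot: [-3.141, 0.0, 1.373]
ft_force: [-3.3, 0.9, -2.2]
opening: 0.631
grip_force: 30.0
shift [-0.2  0.4 24. ] turn -0.0 j6 0.51 t 9.0833
```

Contact with the flare eased off as the jar slid in. Continuing down.

```bash

echo '[[[0, 0, 0.12], 0, 0], [[0, 0, 0.24], 0, 0], [[0, 0, 0.36], 0, 0], [[0, 0, 0.48], 0, 0], [[0, 0, 0.56], 0, 0]]' | python3 steer.py
echo '[[[0, 0, 0.08], 0, 0], [[0, 0, 0.16], 0, 0], [[0, 0, 0.24], 0, 0], [[0, 0, 0.28], 0, 0], [[0, 0, 0.32], 0, 0]]' | python3 steer.py
python3 to.py 479.5 224.3 91 1.373
```

```text
t: 9.5
eef_pos: [479.1, 224.6, 101.2]
tcp_rot: [-3.141, 0.0, 1.373]
ft_force: [-5.3, 2.3, -0.8]
opening: 0.624
grip_force: 30.0
t: 9.92
eef_pos: [479.0, 224.6, 93.3]
tcp_rot: [-3.141, 0.0, 1.373]
ft_force: [-5.7, 1.9, -0.0]
opening: 0.627
grip_force: 30.0
shift [-0.2  0.5  2.3] turn -0.0 j6 0.51 t 9.9167
```

```bash

echo '[[[0, 0, 0.04], 0, 0], [[0, 0, 0.08], 0, 0], [[0, 0, 0.08], 0, 0]]' | python3 steer.py
echo '[[[0, 0, 0.02], 0, 0], [[0, 0, 0.04], 0, 0], [[0, 0, 0.04], 0, 0]]' | python3 steer.py
echo '[[[0, 0, 0.02], 0, 0], [[0, 0, 0.04], 0, 0], [[0, 0, 0.04], 0, 0]]' | python3 steer.py
```

```text
t: 10.17
eef_pos: [479.6, 224.7, 92.0]
tcp_rot: [3.141, -0.0, 1.373]
ft_force: [-5.8, 0.0, 6.8]
opening: 0.625
grip_force: 30.0
t: 10.42
eef_pos: [479.8, 224.7, 91.6]
tcp_rot: [3.14, -0.001, 1.373]
ft_force: [-6.9, 0.1, 13.5]
opening: 0.625
grip_force: 30.0
t: 10.67
eef_pos: [479.9, 224.7, 90.8]
tcp_rot: [3.14, -0.001, 1.373]
ft_force: [-7.8, -0.2, 16.4]
opening: 0.627
grip_force: 30.0
```

The jar is seated: TCP at 91 mm, about 16 N upward. I'll ease the sideways load and start unscrewing, rising with the thread.

```bash

echo '[[[0, -0.032, 0], 0, 0], [[0, -0.032, 0], -0.05, 0], [[0, -0.032, 0], -0.1, 0], [[0, -0.032, 0], -0.15, 0], [[0, -0.032, 0], -0.2, 0]]' | python3 steer.py
python3 -c "from h import *;s=env.state();print(s['moment'],s['ft_force'])"
echo '[[[0, 0, -0.004], -0.06, 0], [[0, 0, -0.012], -0.12, 0], [[0, 0, -0.016], -0.18, 0], [[0, 0, -0.024], -0.24, 0], [[0, 0, -0.028], -0.3, 0]]' | python3 steer.py
python3 -c "from h import *;s=env.state();print(s['moment'],s['ft_force'])"
echo '[[[0, 0, 0], 0, 0]]' | python3 steer.py >/dev/null
python3 - <<'E'
from ov import *
p,d,i=cam("side"); cv2.imwrite("pics/side3.png",p[...,::-1]); cv2.imwrite("pics/turn.png",crop(p[...,::-1],225,165,80,90,6)); s=env.state(); print(s["eef_pos"],s["tcp_rot"],s["opening"])
E
```

```text
t: 11.08
eef_pos: [479.0, 225.0, 90.8]
tcp_rot: [3.14, -0.001, 1.575]
ft_force: [-8.9, 1.4, 14.5]
opening: 0.628
grip_force: 30.0
[ 0.03271175  1.56926195 -0.31673107] [-8.89056024  1.42952761 14.47495544]
t: 11.5
eef_pos: [478.9, 224.9, 91.3]
tcp_rot: [3.14, -0.0, 1.875]
ft_force: [-7.9, 0.4, 12.6]
opening: 0.627
grip_force: 30.0
[ 0.01188462  1.5166882  -0.35620935] [-7.90630225  0.41517075 12.58216342]
[479.23936196 225.01444278  91.4123469 ] [ 3.13949835e+00 -4.83917569e-05  1.87409071e+00] 0.6238272619975221
```

```bash

echo '[[[0, -0.04, -0.004], -0.06, 0], [[0, -0.04, -0.012], -0.12, 0], [[0, -0.04, -0.016], -0.18, 0], [[0, -0.04, -0.024], -0.24, 0], [[0, -0.04, -0.028], -0.3, 0]]' | python3 steer.py
python3 -c "from h import *;s=env.state();print(s['moment'],s['ft_force'])"
echo '[[[0, 0, -0.004], -0.06, 0], [[0, 0, -0.012], -0.12, 0], [[0, 0, -0.016], -0.18, 0], [[0, 0, -0.024], -0.24, 0], [[0, 0, -0.028], -0.3, 0]]' | python3 steer.py
python3 -c "from h import *;s=env.state();print(s['moment'],s['ft_force'],s['joints'][5])"
```

```text
t: 12.05
eef_pos: [478.5, 224.7, 92.0]
tcp_rot: [3.139, 0.001, 2.176]
ft_force: [-5.0, -0.1, 10.6]
opening: 0.626
grip_force: 30.0
[ 0.10392725  0.92223871 -0.13803535] [-5.01730287 -0.0766789  10.57294828]
t: 12.47
eef_pos: [478.4, 224.6, 92.5]
tcp_rot: [3.14, 0.001, 2.476]
ft_force: [-5.5, -0.4, 9.4]
opening: 0.622
grip_force: 30.0
[ 0.17123593  0.90892436 -0.17346732] [-5.48582693 -0.42335198  9.39091162] -0.5908193340765725
```

Moment and push fall as it turns (1.10 rad so far), as expected for a lid coming off its thread. Next: turn to about 1.45 rad, then a trial lift.

```bash

echo '[[[0, 0, -0.008], -0.06, 0], [[0, 0, -0.016], -0.12, 0], [[0, 0, -0.02], -0.18, 0], [[0, 0, -0.024], -0.26, 0], [[0, 0, -0.028], -0.34, 0]]' | python3 steer.py
python3 -c "from h import *;s=env.state();print(s['moment'],s['ft_force'])"
echo '[[[0, 0, -0.02], 0, 0], [[0, 0, -0.04], 0, 0], [[0, 0, -0.06], 0, 0], [[0, 0, -0.06], 0, 0]]' | python3 steer.py
python3 -c "from h import *;s=env.state();print(s['moment'],s['ft_force'])"
```

```text
t: 12.88
eef_pos: [478.3, 224.6, 93.1]
tcp_rot: [3.141, 0.001, 2.816]
ft_force: [-5.3, 0.2, 8.0]
opening: 0.625
grip_force: 30.0
[ 0.17320973  0.95494804 -0.10618303] [-5.25808227  0.19970953  7.96326587]
t: 13.22
eef_pos: [478.4, 224.6, 94.3]
tcp_rot: [3.141, 0.001, 2.813]
ft_force: [-2.8, 1.2, 3.7]
opening: 0.624
grip_force: 30.0
[0.31566617 0.39682057 0.02309153] [-2.76191505  1.24833401  3.72112699]
```

```bash

echo '[[[0, 0, -0.02], 0, 0], [[0, 0, -0.04], 0, 0], [[0, 0, -0.06], 0, 0], [[0, 0, -0.08], 0, 0], [[0, 0, -0.08], 0, 0]]' | python3 steer.py
python3 -c "from h import *;s=env.state();print(s['moment'],s['ft_force'])"
echo '[[[0, 0, -0.02], 0, 0], [[0, 0, -0.04], 0, 0], [[0, 0, -0.06], 0, 0], [[0, 0, -0.08], 0, 0], [[0, 0, -0.08], 0, 0]]' | python3 steer.py
python3 -c "from h import *;s=env.state();print(s['moment'],s['ft_force'])"
```

```text
t: 13.63
eef_pos: [478.0, 224.4, 95.9]
tcp_rot: [3.142, 0.0, 2.813]
ft_force: [-0.2, -0.5, 0.6]
opening: 0.626
grip_force: 30.0
[-0.0284717  -0.0243495  -0.00827932] [-0.23115692 -0.49130209  0.62344637]
t: 14.05
eef_pos: [477.9, 224.5, 98.1]
tcp_rot: [3.141, 0.0, 2.813]
ft_force: [0.1, 0.1, -0.7]
opening: 0.625
grip_force: 30.0
[-0.07425806  0.02467265  0.04153363] [ 0.12682135  0.12878948 -0.69020501]
```

Force is about zero (-0.7 N against -3.7 N when the jar hung from the lid), so the lid is free. Next: lift straight up to about 25 mm above the mouth.

```bash

echo '[[[0, 0, -0.08], 0, 0], [[0, 0, -0.16], 0, 0], [[0, 0, -0.28], 0, 0], [[0, 0, -0.4], 0, 0], [[0, 0, -0.52], 0, 0]]' | python3 steer.py
echo '[[[0, 0, -0.16], 0, 0], [[0, 0, -0.32], 0, 0], [[0, 0, -0.48], 0, 0], [[0, 0, -0.6], 0, 0], [[0, 0, -0.68], 0, 0]]' | python3 steer.py
echo '[[[0, 0, -0.02], 0, 0], [[0, 0, -0.02], 0, 0], [[0, 0, -0.02], 0, 0], [[0, 0, -0.02], 0, 0], [[0, 0, -0.02], 0, 0]]' | python3 steer.py
python3 - <<'E'
from ov import *
print(env.state()["ft_force"],env.state()["moment"])
p,d,i=cam("side"); P=pts(d,i); cv2.imwrite("pics/side4.png",p[...,::-1])
a=crop(p[...,::-1],215,150,80,100,5); b=crop(cv2.imread("pics/side3.png"),215,150,80,100,5)
cv2.imwrite("pics/end.png",np.hstack([b,a]))
E
```

```text
t: 14.47
eef_pos: [477.9, 224.5, 111.3]
tcp_rot: [3.141, 0.0, 2.813]
ft_force: [0.2, 0.5, 0.2]
opening: 0.627
grip_force: 30.0
t: 14.88
eef_pos: [477.9, 224.5, 128.5]
tcp_rot: [3.141, 0.0, 2.813]
ft_force: [-1.2, 0.3, -0.8]
opening: 0.626
grip_force: 30.0
t: 15.3
eef_pos: [477.8, 224.5, 128.3]
tcp_rot: [-3.142, -0.0, 2.813]
ft_force: [-0.6, 0.4, 0.2]
opening: 0.626
grip_force: 30.0
[-0.60536317  0.35953475  0.19871151] [-0.00241781  0.00610132  0.04348481]
```

View pics/end.png

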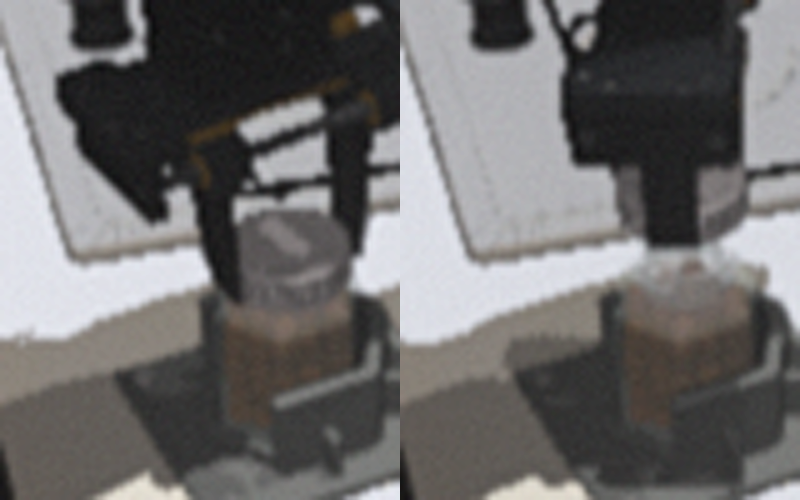

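The jar stands open and upright in the holder, its shoulder at about (690,345), the same height as before. The lid is held in clear air above it, at about (685,205). Handing in.

```bash
python3 -c "
from cell import env
print(env.job_done())"
```

```text
the job is handed in; nothing more can be done
None
```

The jar stands upright and, going by the height and push measured at seating, fully down in the holder; the unscrewed lid is held level about 25 mm above its open mouth, and the job was handed in at about 15 s with no verdict shown.

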